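Centre the bowl on the kitchen scale and tare it

TASK

Get the kitchen scale ready for weighing: the empty bowl was set down too far forward, so push it gently with the fingertips, without lifting or tipping it or leaning on the scale, until it stands centred on the round weighing plate. Then, with the hand clear of the bowl, lightly press the long tare key all the way down, let it come back up and withdraw. Leave the two small round keys alone, the scale where it stands, and everything else undisturbed.

Things in the scene. Friction and masses are not known exactly. Their poses are not given: they have to be found in the camera images.
- scale: loose flat digital kitchen scale, black, 1.2 kg. Origin on the worktop under the weighing plate's centre; x to the scale's back, y to its left, z up. Housing x -160 to +90, y -105 to +105 mm, top 22 mm above the worktop. Control strip along the front edge at x = -128 mm: from left to right the display (y +88 to +8 mm), a small round key, the long tare key, another small round key
- plate_center (a point): centre of the top face of the round polished steel weighing plate (170 mm across, top 29 mm above the worktop unloaded) where the bowl belongs; fixed to the scale's housing, axes as the scale's
- scale_plate (a joint): how far the sprung weighing plate has sunk, m: about 0.0004 bare, 0.0007 to 0.001 under the bowl alone, 0.004 at its stop; 5 N more for each mm
- bowl: loose empty cereal bowl, green outside and white inside, round, 140 mm across the rim, 72 mm high, foot 76 mm across, 0.15 to 0.31 kg, thin flared wall (widest at the rim); origin at the centre of its underside, z up. It starts standing on the plate 32 to 60 mm off centre, towards the keys, and slides easily on the polished plate
- tare_top (a point): centre of the top of the tare key: the long grey key, 42 mm (along the scale's y) x 24 mm, top 27 mm above the worktop, 5 mm proud of the housing; at x = -128, y = -46 mm of the scale
- tare_key (a joint): tare key travel, m: 0 up, 0.004 fully down; it moves straight down against a spring (starts to move at about 1.2 N, fully down at 3.6 N) and springs back up
- inner_key_top (a point): top of a small round key 14 mm across, same height and material as the tare key, between it and the display (y = -3 mm of the scale); not to be pressed
- inner_key (a joint): its travel, m: 0 up, 0.004 fully down; same spring
- outer_key_top (a point): top of the other small round key 14 mm across, near the scale's right edge (y = -89 mm of the scale); not to be pressed
- outer_key (a joint): its travel, m: 0 up, 0.004 fully down; same spring
- honey_jar: bystander: honey jar with a black lid, 63 mm across, 94 mm high; origin at the centre of its underside
- salt_shaker: bystander: salt shaker, 44 mm across, 90 mm high; origin at the centre of its underside
- egg_timer: bystander: round egg timer, red over white, 70 mm across, 58 mm high; origin at the centre of its underside
- teaspoon: bystander: steel teaspoon lying beside the scale, 130 x 26 x 11 mm, along its x; origin at the centre of its underside
- mug: bystander: white mug behind the scale, 87 mm across, 121 mm with its handle, 96 mm high; origin at the centre of its underside

How it is judged:
On the way, in this order (a step that is already met when the one before it is completed fails the run):
1. the bowl stands centred on the weighing plate (within 15 mm) and has been let go (horizontal distance between bowl and plate_center below 0.015 m and angle between bowl's own z axis and vertical below 0.05 rad and contact force between the arm and bowl below 0.3 N and contact force between the arm and scale_plate below 0.3 N), for 0.3 s.
2. the tare key is pressed down, with nothing else touching the bowl or the plate (value of joint tare_key above 0.003 m and horizontal distance between bowl and plate_center below 0.015 m and contact force between the arm and bowl below 0.3 N and contact force between the arm and scale_plate below 0.3 N), for 0.1 s.
At the end, for the whole second after the job is handed in: the bowl stands upright and still on the weighing plate, its centre within 15 mm of the plate's centre, its weight alone on the plate; all three keys are up; the scale is within 20 mm of where it stood, and so is every bystander (horizontal distance between bowl and plate_center below 0.015 m and angle between bowl's own z axis and vertical below 0.05 rad and linear speed of bowl below 0.01 m/s and value of joint each of tare_key, inner_key, outer_key below 0.001 m and value of joint scale_plate between 0.0005 and 0.0018 m and distance of each of scale, honey_jar, salt_shaker, egg_timer, teaspoon, mug from where it was at the start of the episode below 0.02 m); the robot touches nothing.
It fails at once if the tare key is pressed while the bowl is off centre, or while the robot touches the bowl or the plate (value of joint tare_key above 0.002 m and (horizontal distance between bowl and plate_center above 0.02 m or contact force between the arm and bowl above 0.5 N or contact force between the arm and scale_plate above 0.5 N)).
It fails at once if a round key is pressed (value of joint any of inner_key, outer_key above 0.0015 m).
It fails at once if the scale is leaned on: tare key pressed harder than 20 N, or the weighing plate sunk 3 mm (about 10 N beyond the bowl) (contact force between the arm and tare_key above 20 N or value of joint scale_plate above 0.003 m).
It fails at once if the bowl is lifted (17 mm), tipped (0.25 rad), or gripped or struck with more than 15 N (z of bowl in the frame of scale above 0.046 m or angle between bowl's own z axis and vertical above 0.25 rad or contact force between the arm and bowl above 15 N).
It fails at once if the scale or a bystander is moved by more than 20 mm (distance of any of scale, honey_jar, salt_shaker, egg_timer, teaspoon, mug from where it was at the start of the episode above 0.02 m).
It also fails if it takes over 56 s, if anything falls off the work surface, if the arm or the gripper's body presses on something with over 40 N, if the wrist force passes 120 N, or if a joint passes its speed limit or range.

ROBOT

A 7-joint arm with a two-finger parallel gripper is mounted at the origin on a cart in front of the work surface, level with it; the furniture and walls round the work are solid. World frame = base frame: x ahead of the robot, y to its left, z up, the work surface at z = 0. Lengths are in m, angles in rad, forces in N, time in s.
With the tool pointing down it reaches from about 0.4 to 0.85 m from the base axis. Payload 4.5 kg.
Tool frame: the origin (TCP) lies on the centre line of the jaws, within the pads' length; the fingertips stand 22 mm ahead of it and the grasp point (between the pads) lies 3 mm ahead of it; z points along the fingers, y is the line along which they close (so a half turn about z gives the same grasp; the last joint's range is limited). The gripper opens to 88 mm and grips with 3 to 60 N. Pads are 18 mm wide; open, the fingers measure 123 mm over their backs; the gripper's body (75 mm by 187 mm) begins 45 mm behind the grasp point.
Start: joints at [-1.102, 0.689, -0.195, 1.565, 0.157, 0.902, -0.215], TCP at [0.263, 0.567, 0.261] pointing down, gripper open.
Joint ranges: [-3.01, 3.01], [-0.46, 2.08], [-1.47, 1.51], [0.13, 2.56], [-1, 4.14], [0.04, 2.09], [-2.66, 2.66]. Speed limits (rad/s): [2.57, 2.57, 3.14, 3.14, 3.14, 3.14, 3.14].

INTERFACE

Orientations are given as a 3x3 rotation matrix whose columns are the frame's x, y, z axes.
In Python, from plant import manip, fingers, planner, snapshot, order, status gives the robot as it stands. Calls block until the motion is done:
- manip.goto(position, orientation): joint-space move of the TCP to a pose.
- manip.move_l(position, vel=0.15, rotation=None, contact_N=None): straight line of the TCP; rotation=None keeps the orientation; vel is the mean speed in m/s. With contact_N (N) it stops when the force on the tool has changed by that much, and returns True; else False.
- manip.movej(angles): joint-space move.
- fingers.command_gripper(opening, f_grip=None): opening from 0.0 (shut) to 1.0 (fully open); f_grip is the grip in N (None keeps the last); returns when the fingers have stopped.
- manip.sleep(seconds).
- planner.ik(position, orientation): joint angles nearest the present ones, or None.
- snapshot(name): name is "side" or "top"; returns a dict with "frame" (400x640x3 uint8, blue, green, red), "camera_matrix" (3x3 intrinsics, pixels), "k1" (the pictures are not rectified: a ray, as slopes to the right and down, at radius r is drawn at 1 + k1 r^2 times it, then the intrinsics apply), "rvec" (rotation vector, rad) and "tvec" (3), from world to camera coordinates, as OpenCV has them. Camera axes: x right, y down, z forward; pixel columns grow to the right and rows downward; lengths in m; the calibration is good to about 2 mm. A picture is of the moment at which its call begins. There is no depth.
A pose or a line that the arm cannot do raises manip.Unreachable and nothing moves.
- order.job_done(): hands the job in; it is judged then, once.
Readings, each from a call of its own:
- status.read_t(): time.
- status.read_joint_pos(): joint angles.
- status.read_qd(): joint speeds.
- status.read_joint_torque(): joint torques, N m.
- status.read_tool_pos(): TCP position.
- status.read_eef_rot(): TCP orientation.
- status.read_ft_force(): force on the tool from outside, world axes, zero at the start.
- status.read_moment(): the same for the moment, N m.
- status.read_width(): opening from 0.0 (shut) to 1.0 (fully open).
- status.read_finger_force(): force on a finger pad.
Only numpy, scipy, OpenCV 4.12 (cv2) and the standard library are available. Lean on these libraries where they do the work, as an engineer would, in place of code of your own. Each camera call takes 0.05 s, during which the arm holds its last target. There are 200 camera calls.

## Working session

There is one attempt and no reset: what is moved stays moved. The work goes in short steps, each a Python script; the robot and the scene stay as the last script left them, time stands still between calls to the robot, and variables do not carry over. Pictures are saved under pics/ and viewed, at most 10 in all, crops included, and the job is handed in when it is done.

```bash
mkdir -p pics; cat > h.py <<'E'
import numpy as np, cv2
from plant import manip, fingers, planner, snapshot, order, status
def ray(s,uv):
    K=s["camera_matrix"];k=s["k1"];R=cv2.Rodrigues(np.array(s["rvec"],float))[0];t=np.array(s["tvec"],float).ravel()
    p=cv2.undistortPoints(np.array(uv,float).reshape(-1,1,2),np.array(K,float),np.array([k,0,0,0,0.]))[:,0]
    d=np.c_[p,np.ones(len(p))]@R
    return -R.T@t,d
def onz(s,uv,z):
    c,d=ray(s,uv); return c+d*((z-c[2])/d[:,2])[:,None]
def proj(s,P):
    return cv2.projectPoints(np.array(P,float).reshape(-1,1,3),np.array(s["rvec"],float),np.array(s["tvec"],float),np.array(s["camera_matrix"],float),np.array([s["k1"],0,0,0,0.]))[0][:,0]
E
python3 - <<'E'
from h import *
for n in("top","side"):
    s=snapshot(n);cv2.imwrite(f"pics/{n}0.png",s["frame"]);np.save(f"{n}0.npy",s,allow_pickle=True);print(n,ray(s,[[320,200]]))
print(status.read_t(),status.read_eef_rot())
E
```

```text
top (array([0.42021283, 0.14361069, 1.08603126]), array([[ 0.16519781, -0.01960962, -0.98615191]]))
side (array([ 0.38014438, -0.61452059,  0.68017901]), array([[ 0.21872752,  0.72935604, -0.64825243]]))
0.1 [[-9.07002371e-01  4.21125113e-01 -5.81664871e-04]
 [ 4.21125494e-01  9.07001025e-01 -1.56798472e-03]
 [-1.32747109e-04 -1.66711977e-03 -9.99998602e-01]]
```

View pics/top0.png

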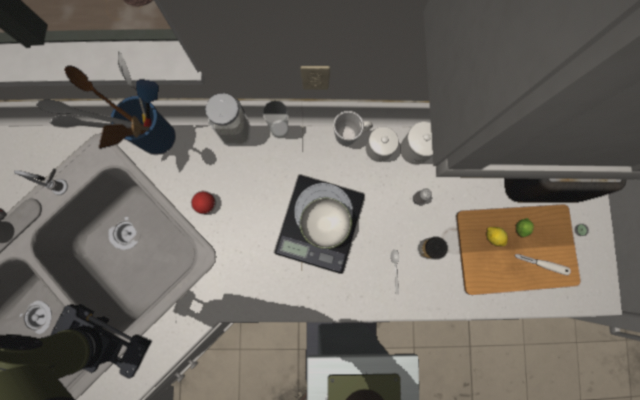

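View pics/side0.png

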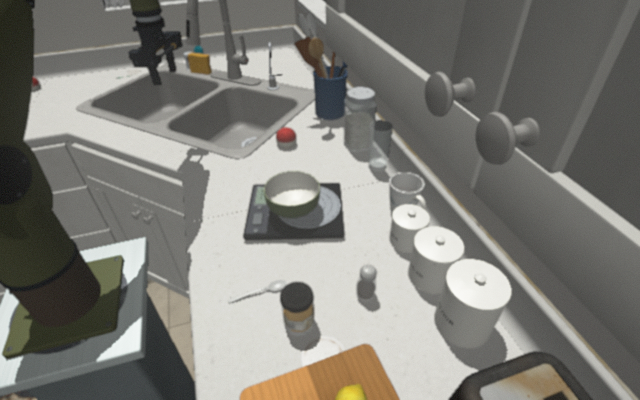

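The top view shows the scale (black, about (275–365, 175–272)), with the bowl at (326,223), display at (293,249) and tare key at about (327,258). The spoon is at (396,270) and the jar at (433,247). The side view agrees; the bowl overhangs the front of the plate.

```bash
python3 - <<'E'
from h import *
s=np.load("top0.npy",allow_pickle=True).item();f=s["frame"]
cr=f[168:280,262:374]
cv2.imwrite("pics/c.png",cv2.resize(cr,None,fx=5,fy=5,interpolation=cv2.INTER_CUBIC))
g=f.max(2); m=np.zeros(g.shape,np.uint8);m[165:285,262:374]=255
blk=((g<75)&(m>0)).astype(np.uint8)
n,l,st,c=cv2.connectedComponentsWithStats(blk);i=1+np.argmax(st[1:,4]);print(st[i])
pts=np.argwhere(l==i)[:,::-1].astype(np.float32)
r=cv2.minAreaRect(pts);b=cv2.boxPoints(r);print(b)
hull=cv2.convexHull(pts.astype(np.int32));W=onz(s,hull[:,0],0.022)
r=cv2.minAreaRect(W[:,:2].astype(np.float32));print("world rect",r,cv2.boxPoints(r))
hsv=cv2.cvtColor(f,cv2.COLOR_BGR2HSV)
for p in [(326,215),(326,235),(305,200),(327,258),(293,249),(347,232),(318,190)]: print(p,f[p[1],p[0]],hsv[p[1],p[0]])
E
```

```text
[ 275  175   89   98 1705]
[[274.1193  252.9358 ]
 [297.8441  173.85323]
 [365.73398 194.2202 ]
 [342.0092  273.3028 ]]
world rect ((0.530509889125824, 0.12208925187587738), (0.20601589977741241, 0.2426336705684662), 73.28038787841797) [[ 0.38468766  0.05833749]
 [ 0.61706376 -0.01146539]
 [ 0.6763321   0.18584101]
 [ 0.44395602  0.2556439 ]]
(326, 215) [189 201 207] [ 20  22 207]
(326, 235) [177 188 194] [ 19  22 194]
(305, 200) [140 138 138] [120   4 140]
(327, 258) [109 109 109] [  0   0 109]
(293, 249) [129 142 133] [ 51  23 142]
(347, 232) [ 97 107 108] [ 27  26 108]
(318, 190) [133 132 131] [105   4 133]
```

View pics/c.png

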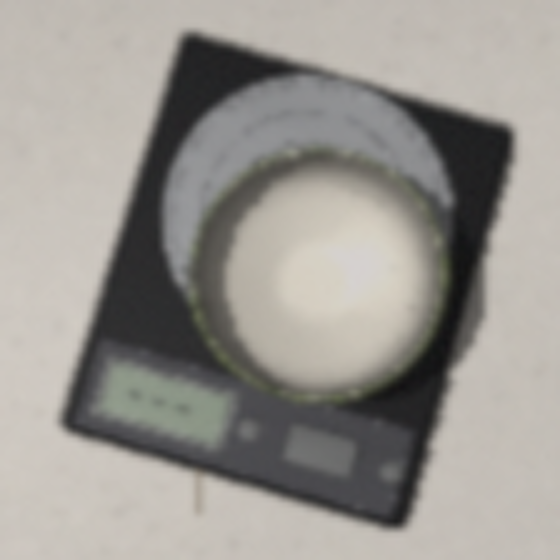

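The crop shows the bowl rim circle centred at crop (319,275) with radius about 128, i.e. image (325.8,223). The tare key is at crop (320,451), the round keys are at (249,429) and (390,472), and the scale corners are (185,33), (513,127), (405,527) and (65,425).

```bash
cat >> h.py <<'E'
def cp(p): return (np.array(p,float)+.5)/5-.5+np.array([262,168])
def circ(P):
    A=np.c_[2*P[:,:2],np.ones(len(P))];x=np.linalg.lstsq(A,(P[:,:2]**2).sum(1),rcond=None)[0];return x[:2],np.sqrt(x[2]+x[0]**2+x[1]**2)
E
python3 - <<'E'
from h import *
s=np.load("top0.npy",allow_pickle=True).item()
C=onz(s,cp([(185,33),(513,127),(405,527),(65,425)]),.022)[:,:2]
print(C)
ex=(C[0]-C[3])+(C[1]-C[2]);ex/=np.linalg.norm(ex);print("sizes",np.linalg.norm(C[0]-C[3]),np.linalg.norm(C[0]-C[1]))
ey=np.array([-ex[1],ex[0]])
yaw=np.arctan2(ex[1],ex[0]);pc=C.mean(0)+.035*ex
print("yaw",yaw,"plate from corners",pc)
print("plate circ",circ(onz(s,cp([(161,210),(172,150),(225,95),(310,72),(390,92),(440,145),(455,205),(187,290)]),.029)))
bc,r=circ(onz(s,cp([(190,275),(447,275),(319,148),(319,402),(220,195),(415,190),(225,358),(418,355)]),.101));print("bowl",bc,r)
k=onz(s,cp([(320,451),(249,429),(390,472)]),.027)[:,:2];print("keys",k, (k-pc)@np.c_[ex,ey])
print("bowl in scale",(bc-pc)@np.c_[ex,ey])
E
```

```text
[[ 0.67651202  0.18639844]
 [ 0.61996102 -0.00938345]
 [ 0.38587331  0.05767208]
 [ 0.44436103  0.25349649]]
sizes 0.24165311531254885 0.20378558160793556
yaw -0.2801676516321614 plate from corners [0.56531216 0.1123678 ]
plate circ (array([0.56774249, 0.11264163]), np.float64(0.08600391411749773))
bowl [0.5241281  0.10912636] 0.0692946496281216
keys [[0.42925637 0.10659986]
 [0.44187743 0.1474123 ]
 [0.41718947 0.06639983]] [[-0.12915592 -0.04316475]
 [-0.12831229 -0.0004537 ]
 [-0.12963634 -0.08513405]]
bowl in scale [-0.03868194 -0.01450314]
```

```bash
cat >> h.py <<'E'
def Rt(a): c,s_=np.cos(a),np.sin(a); return np.array([[-c,-s_,0],[-s_,c,0],[0,0,-1.]])
PL=np.array([.566,.1137])
E
python3 - <<'E'
from h import *
bc=np.array([.5241,.1091]);d=PL-bc;a=np.arctan2(d[1],d[0]);u=d/np.linalg.norm(d);R=Rt(a)
q=lambda k,z:np.r_[PL*0+bc-k*u,z]
manip.goto(q(.078,.26),R)
manip.move_l(q(.078,.080),vel=.12)
print(status.read_t(),status.read_tool_pos(),status.read_ft_force())
e=PL-.0634*u-.008*u
hit=manip.move_l(np.r_[e,.080],vel=.03,contact_N=6)
print(hit,status.read_t(),status.read_tool_pos(),status.read_ft_force())
s=snapshot("top");cv2.imwrite("pics/t1.png",cv2.resize(s["frame"][168:280,262:374],None,fx=5,fy=5,interpolation=cv2.INTER_CUBIC))
E
```

```text
3.5667 [0.44682801 0.10063636 0.08041413] [-0.25476648 -0.14735212  1.46210551]
False 5.3417 [0.4949253  0.10594083 0.08002393] [-1.09346631 -0.81901332 -0.52945509]
```

View pics/t1.png

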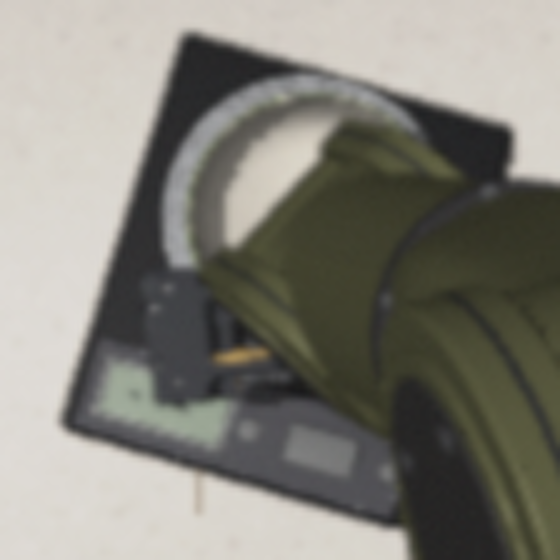

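The bowl has moved back: its left rim is at about crop (190,230), with a sliver of plate visible around it. The arm hides the right side, so I back off and look clear.

```bash
python3 - <<'E'
from h import *
p=np.array(status.read_tool_pos());R=np.array(status.read_eef_rot());u=-R[:,0]
manip.move_l(p-.03*u,vel=.06); manip.move_l(p-.03*u+[0,0,.14],vel=.2)
manip.goto(np.array([.35,.45,.26]),R)
print(status.read_t())
s=snapshot("top");np.save("top2.npy",s,allow_pickle=True);cv2.imwrite("pics/t2.png",cv2.resize(s["frame"][168:280,262:374],None,fx=5,fy=5,interpolation=cv2.INTER_CUBIC))
E
```

```text
8.2667
```

View pics/t2.png

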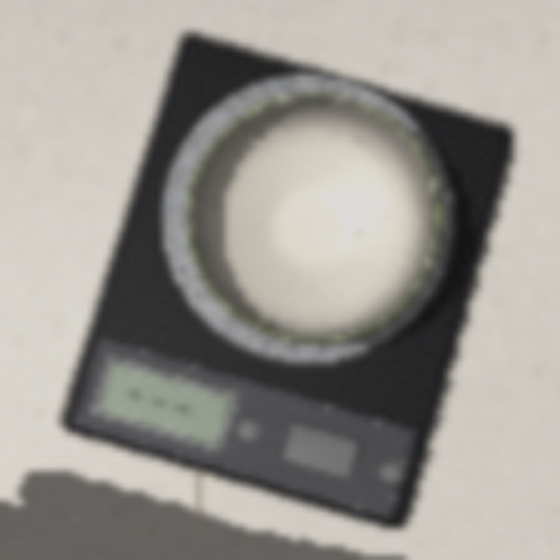

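The bowl now sits inside the plate ring: rim at crop left 187, right 447, top 92, bottom 350; plate at left 161, right 455, top 72, bottom 365. The scale corners haven't moved.

```bash
python3 - <<'E'
from h import *
s=np.load("top2.npy",allow_pickle=True).item()
f=s["frame"]
pl=circ(onz(s,cp([(161,215),(172,155),(225,95),(310,72),(390,92),(455,205),(308,365),(190,300),(245,350)]),.029))
# green rim: chroma mask
hsv=cv2.cvtColor(f,cv2.COLOR_BGR2HSV).astype(int)
m=(hsv[...,0]>22)&(hsv[...,0]<60)&(hsv[...,1]>28);m[:172]=0;m[240:]=0;m[:,:292]=0;m[:,358:]=0
P=onz(s,np.argwhere(m)[:,::-1],.101)
c,r=circ(P)
for _ in range(5):
    e=abs(np.linalg.norm(P[:,:2]-c,axis=1)-.0695);k=e<.006;c,r=circ(P[k])
print("plate",pl,"bowl green",c,r,k.sum())
print("bowl picked",circ(onz(s,cp([(187,221),(447,221),(317,92),(317,350)]),.101)))
E
```

```text
plate (array([0.56592766, 0.11262699]), np.float64(0.08674533464035876)) bowl green [0.55525515 0.11157856] 0.06715860548509062 139
bowl picked (array([0.55346151, 0.1102525 ]), np.float64(0.07094111803292866))
```

Bowl centre is about (0.5545, 0.111), so it is 11 mm short, as planned. I'll push the remainder with the same cradle and look again.

```bash
python3 - <<'E'
from h import *
a=.11;R=Rt(a);u=-R[:,0]
p=np.array([.5064,.1082,.080])
manip.goto(p-.05*u+[0,0,.14],R)
manip.move_l(p-.05*u,vel=.15)
manip.move_l(p-.015*u,vel=.06)
print(manip.move_l(p,vel=.02,contact_N=6),status.read_tool_pos())
manip.move_l(p-.04*u,vel=.06); manip.move_l(p-.04*u+[0,0,.14],vel=.2)
manip.goto(np.array([.35,.45,.26]),R)
print(status.read_t())
s=snapshot("top");np.save("top3.npy",s,allow_pickle=True);cv2.imwrite("pics/t3.png",cv2.resize(s["frame"][168:280,262:374],None,fx=5,fy=5,interpolation=cv2.INTER_CUBIC))
f=s["frame"]
hsv=cv2.cvtColor(f,cv2.COLOR_BGR2HSV).astype(int)
m=(hsv[...,0]>22)&(hsv[...,0]<60)&(hsv[...,1]>28);m[:165]=0;m[240:]=0;m[:,:292]=0;m[:,358:]=0
P=onz(s,np.argwhere(m)[:,::-1],.101)
c,r=circ(P)
for _ in range(5):
    e=abs(np.linalg.norm(P[:,:2]-c,axis=1)-.0695);k=e<.006;c,r=circ(P[k])
print("bowl green",c,r,k.sum())
R=Rt(-.28)
for z in(.1,.07,.045): print(planner.ik(np.array([.4288,.1052,z]),R), planner.ik(np.array([.426,.106,z]),R) is None)
E
```

```text
False [0.50648007 0.10819847 0.0800046 ]
15.4417
bowl green [0.5677164  0.11365523] 0.0677662390963917 193
[-0.28713327  0.78093043 -0.09344375  2.23471577  0.47568386  0.14392615
  0.46573252] False
[-0.32016092  0.84909405 -0.04036883  2.24488232  0.56320813  0.05677491
  0.38147662] False
[ 0.14405605  1.0417439  -0.83135861  2.22305771  1.49569315  0.69402938
 -0.54380078] False
```

View pics/t3.png

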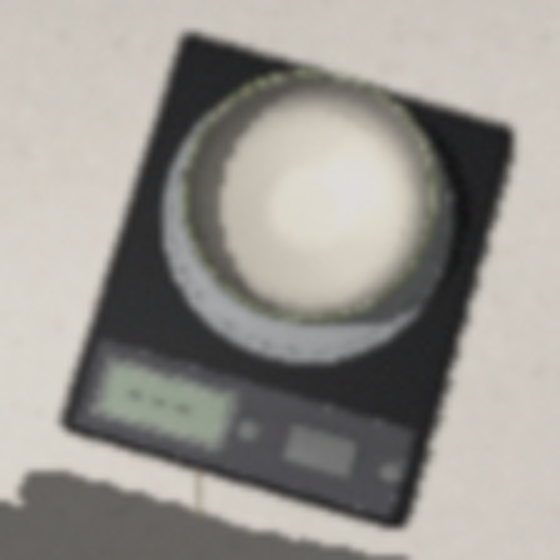

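The bowl is now centred to about 2 mm: rim centre at crop (311,195), world (0.568, 0.114). Next I check wrist room for the key press, with some tilts.

```bash
python3 - <<'E'
from h import *
from scipy.spatial.transform import Rotation as Ro
ex=np.array([np.cos(-.28),np.sin(-.28),0]);ey=np.array([-ex[1],ex[0],0])
key=np.array([.4286,.1060,.027])-.002*ex
for t in(0,.1,.2,.3,-.1):
    R=Ro.from_rotvec(-t*ey).as_matrix()@Rt(-.28)   # t>0: fingers point forward
    for h in(.06,0.0,-.004):
        tip=key+[0,0,h]; p=tip-.022*R[:,2]
        q=planner.ik(p,R);print(t,h,R[:,2].round(2),None if q is None else q.round(2))
E
```

```text
0 0.06 [ 0.  0. -1.] [-0.28  0.76 -0.11  2.24  0.46  0.17  0.47]
0 0.0 [ 0.  0. -1.] [ 0.14  1.03 -0.83  2.23  1.49  0.69 -0.54]
0 -0.004 [ 0.  0. -1.] [-0.32  0.91 -0.05  2.25  1.92  0.05 -0.97]
0.1 0.06 [ 0.1  -0.03 -1.  ] [ 0.28  1.08 -1.26  2.29  1.46  1.09 -0.62]
0.1 0.0 [ 0.1  -0.03 -1.  ] [-0.21  0.91 -0.31  2.32  2.02  0.34 -1.13]
0.1 -0.004 [ 0.1  -0.03 -1.  ] [-0.19  0.92 -0.33  2.32  2.02  0.36 -1.13]
0.2 0.06 [ 0.19 -0.05 -0.98] [ 0.22  1.08 -1.26  2.37  1.58  1.16 -0.8 ]
0.2 0.0 [ 0.19 -0.05 -0.98] [-0.12  0.97 -0.54  2.4   2.04  0.64 -1.21]
0.2 -0.004 [ 0.19 -0.05 -0.98] [-0.11  0.98 -0.56  2.4   2.04  0.66 -1.2 ]
0.3 0.06 [ 0.28 -0.08 -0.96] [ 0.16  1.1  -1.26  2.45  1.67  1.26 -0.98]
0.3 0.0 [ 0.28 -0.08 -0.96] [-0.17  1.01 -0.56  2.47  2.14  0.82 -1.39]
0.3 -0.004 [ 0.28 -0.08 -0.96] [-0.17  1.02 -0.57  2.47  2.15  0.84 -1.4 ]
-0.1 0.06 [-0.1   0.03 -1.  ] [-0.16  0.78 -0.24  2.15  0.36  0.33  0.61]
-0.1 0.0 [-0.1   0.03 -1.  ] [-0.21  0.9  -0.16  2.17  0.42  0.18  0.56]
-0.1 -0.004 [-0.1   0.03 -1.  ] [-0.21  0.91 -0.16  2.17  0.43  0.17  0.55]
```

```bash
python3 - <<'E'
from h import *
from scipy.spatial.transform import Rotation as Ro
ex=np.array([np.cos(-.28),np.sin(-.28),0]);ey=np.array([-ex[1],ex[0],0])
key=np.array([.4286,.1060,.027])-.002*ex
R=Ro.from_rotvec(-.12*ey).as_matrix()@Rt(-.28)
tcp=lambda h:key+[0,0,h]-.022*R[:,2]
fingers.command_gripper(0.0,5)
manip.goto(tcp(.15),R)
for h in(.06,.010): manip.move_l(tcp(h),vel=.08)
manip.sleep(.3)
f0=np.array(status.read_ft_force());print(status.read_t(),status.read_tool_pos()-tcp(.010),f0)
for h in np.r_[.004,np.arange(.001,-.0071,-.001)]:
    hit=manip.move_l(tcp(h),vel=.01,contact_N=6)
    f=np.array(status.read_ft_force())-f0
    print(round(h,4),hit,f.round(2),(status.read_tool_pos()-tcp(h)).round(4))
    if hit or f[2]>6: break
s=snapshot("side");cv2.imwrite("pics/p.png",cv2.resize(s["frame"][150:260,210:370],None,fx=5,fy=5,interpolation=cv2.INTER_CUBIC))
print(status.read_t())
E
```

```text
Traceback (most recent call last):
plant.Unreachable: the arm cannot follow that straight line within its joint ranges
```

```bash
cat >> h.py <<'E'
from scipy.spatial.transform import Rotation as Ro
ex=np.array([np.cos(-.28),np.sin(-.28),0]);ey=np.array([-ex[1],ex[0],0])
key=np.array([.4286,.1060,.027])-.002*ex
E
python3 - <<'E'
from h import *
print(status.read_t(),np.round(status.read_joint_pos(),2),np.round(status.read_tool_pos(),3))
for t in(.0,.12,.2):
  R=Ro.from_rotvec(-t*ey).as_matrix()@Rt(-.28)
  for yawpi in(0,1):
    RR=R@np.diag([-1,-1,1]) if yawpi else R
    for h in(.15,.1,.06,.03,.01,-.005):
        q=planner.ik(key+[0,0,h]-.022*RR[:,2],RR);print(t,yawpi,h,None if q is None else q.round(2))
E
```

```text
18.125 [-0.35  0.55 -0.09  2.26  0.48  0.27  0.41] [0.425 0.109 0.199]
0.0 0 0.15 [-0.15  0.58 -0.3   2.16  0.39  0.45  0.53]
0.0 0 0.1 [-0.22  0.68 -0.2   2.21  0.44  0.29  0.49]
0.0 0 0.06 [-0.28  0.76 -0.12  2.24  0.49  0.17  0.44]
0.0 0 0.03 [-0.32  0.83 -0.05  2.25  0.54  0.08  0.4 ]
0.0 0 0.01 [-0.23  0.88 -0.19  2.25  1.38  0.15 -0.44]
0.0 0 -0.005 [ 0.24  1.14 -1.04  2.22  1.5   0.91 -0.55]
0.0 1 0.15 [-0.73  0.66  0.62  2.19 -0.8   0.53 -1.34]
0.0 1 0.1 [-0.61  0.73  0.43  2.23 -0.9   0.36 -1.26]
0.0 1 0.06 [-0.5   0.78  0.24  2.25 -0.94  0.21 -1.24]
0.0 1 0.03 [-0.41  0.84  0.11  2.25 -0.95  0.1  -1.24]
0.0 1 0.01 [ 0.32  1.23 -1.26  2.22  1.47  1.12  2.61]
0.0 1 -0.005 [-0.23  0.91 -0.2   2.25  1.61  0.16  2.47]
0.12 0 0.15 [-0.35  0.55 -0.09  2.27  0.48  0.27  0.41]
0.12 0 0.1 [-0.44  0.67  0.05  2.31  0.56  0.08  0.34]
0.12 0 0.06 [ 0.19  0.97 -1.04  2.31  1.5   0.88 -0.66]
0.12 0 0.03 [ 0.18  1.05 -1.04  2.32  1.6   0.93 -0.74]
0.12 0 0.01 [ 0.26  1.23 -1.26  2.32  1.61  1.19 -0.74]
0.12 0 -0.005 [ 0.26  1.27 -1.26  2.32  1.65  1.22 -0.75]
0.12 1 0.15 [-0.74  0.62  0.54
[... 268 characters left out ...]
6  0.94 -0.4   2.34  2.01  0.44  2.02]
0.2 0 0.15 [-0.52  0.55  0.12  2.34  0.57  0.13  0.3 ]
0.2 0 0.1 [ 0.16  0.86 -1.04  2.35  1.49  0.87 -0.72]
0.2 0 0.06 [ 0.22  1.08 -1.26  2.37  1.58  1.16 -0.8 ]
0.2 0 0.03 [ 0.22  1.17 -1.26  2.38  1.65  1.22 -0.85]
0.2 0 0.01 [ 0.22  1.24 -1.26  2.38  1.7   1.27 -0.87]
0.2 0 -0.005 [ 0.22  1.28 -1.26  2.38  1.73  1.3  -0.88]
0.2 1 0.15 [-0.73  0.59  0.44  2.34 -0.94  0.15 -1.3 ]
0.2 1 0.1 [-0.45  0.67 -0.    2.38  1.94  0.14  2.05]
0.2 1 0.06 [-0.33  0.77 -0.2   2.39  2.1   0.32  1.87]
0.2 1 0.03 [-0.2   0.86 -0.4   2.4   2.04  0.49  1.92]
0.2 1 0.01 [-0.08  0.96 -0.61  2.39  1.95  0.68  2.01]
0.2 1 -0.005 [-0.08  1.   -0.61  2.39  2.    0.71  1.98]
```

```bash
cat >> h.py <<'E'
R2=Ro.from_rotvec(-.2*ey).as_matrix()@Rt(-.28)
tcp=lambda h:key+[0,0,h]-.022*R2[:,2]
E
python3 - <<'E'
from h import *
q=planner.ik(tcp(.1),R2);print(q.round(2))
p=np.array(status.read_tool_pos()); manip.goto(p+[-.0,0.03,.12],np.array(status.read_eef_rot()))
manip.movej(q)
print(status.read_t(),(status.read_tool_pos()-tcp(.1)).round(4))
manip.move_l(tcp(.010),vel=.08)
manip.sleep(.3)
f0=np.array(status.read_ft_force());print(status.read_t(),(status.read_tool_pos()-tcp(.010)).round(4),f0)
s=snapshot("side");cv2.imwrite("pics/p.png",cv2.resize(s["frame"][150:260,210:370],None,fx=5,fy=5,interpolation=cv2.INTER_CUBIC))
E
```

```text
[ 0.16  0.86 -1.04  2.35  1.49  0.87 -0.72]
19.8 [-0.0003 -0.0001 -0.0005]
21.375 [0.0001 0.     0.0002] [-0.77952903  0.19963137 -0.2489848 ]
```

View pics/p.png

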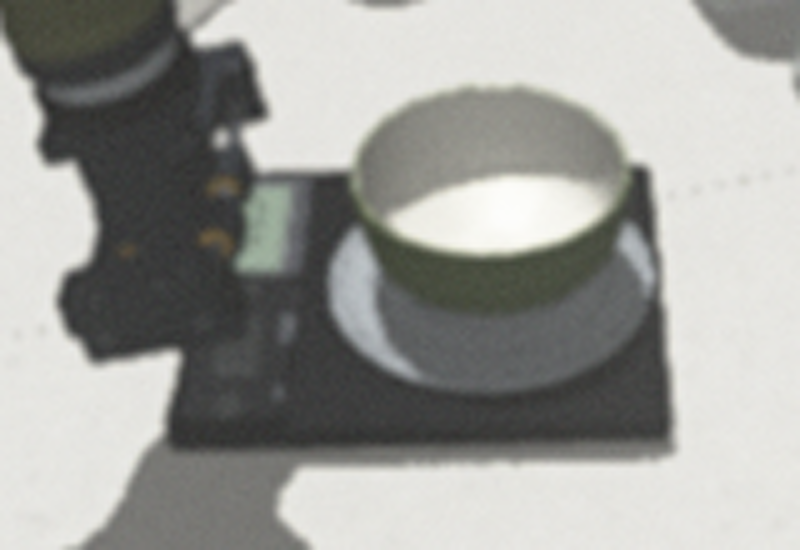

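The side view shows the hand well clear of the bowl, with the closed fingertips over the key strip at about (230,330). The tilted tip presses with its robot-side edge, so I shift it 7 mm back before pressing.

```bash
python3 - <<'E'
from h import *
sh=.007*ex
manip.move_l(tcp(.010)+sh,vel=.03); manip.sleep(.2)
f0=np.array(status.read_ft_force());print(f0)
for h in np.r_[.005,np.arange(.003,-.0051,-.001)]:
    hit=manip.move_l(tcp(h)+sh,vel=.01,contact_N=6)
    f=np.array(status.read_ft_force())-f0
    print(round(h,4),hit,f.round(2),(status.read_tool_pos()-tcp(h)-sh)[2].round(4))
    if hit or f[2]>6: break
print(status.read_t())
E
```

```text
[-0.37476518 -0.88300527  0.05449952]
0.005 False [ 0.03  0.9  -0.06] -0.0
0.003 False [0.95 1.38 0.01] -0.0001
0.002 False [0.9  1.09 1.09] 0.0
0.001 False [0.37 0.42 1.34] 0.0
0.0 False [-0.05  0.75  1.9 ] 0.0
-0.001 False [0.51 1.5  2.79] 0.0
-0.002 False [0.3  0.61 3.73] 0.0
-0.003 False [-0.93  0.51 11.48] 0.0007
24.5083
```

The force profile is a clean spring (1.1 to 3.7 N) followed by the hard stop. I'll hold briefly, withdraw and check.

```bash
python3 - <<'E'
from h import *
sh=.007*ex
manip.move_l(tcp(-.0023)+sh,vel=.01);manip.sleep(.3);print(status.read_ft_force())
manip.move_l(tcp(.010)+sh,vel=.02); manip.move_l(tcp(.1),vel=.1)
manip.goto(np.array([.35,.45,.26]),Rt(.11))
manip.sleep(.3);print(status.read_t())
a=snapshot("top")["frame"][168:280,262:374];b=snapshot("side")["frame"][150:260,210:370]
cv2.imwrite("pics/e.png",np.hstack([cv2.resize(a,(400,400),interpolation=3),cv2.resize(b,(400,400*110//160),interpolation=3)[:,:] if 0 else cv2.copyMakeBorder(cv2.resize(b,(400,275),interpolation=3),0,125,0,0,0)]))
E
```

```text
[-0.32665558 -0.21809402  6.69153809]
28.55
```

View pics/e.png

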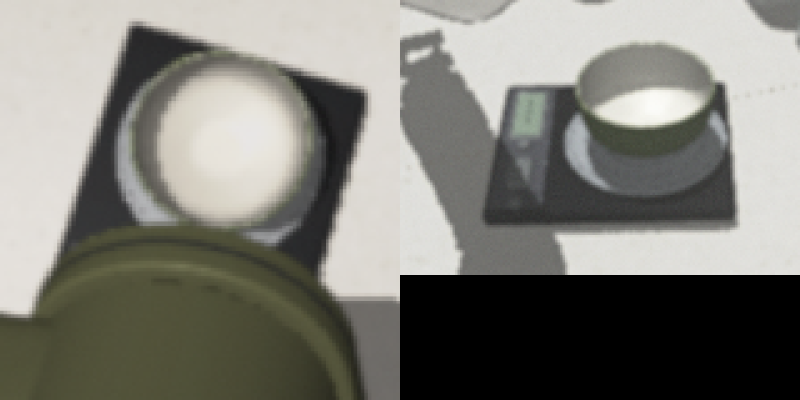

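The bowl still stands centred (rim at about (222,135) in the left half), the scale hasn't moved, and the arm is clear of everything.

```bash
python3 -c "
from h import *
print(order.job_done())"
```

```text
the job is handed in; nothing more can be done
None
```

The job is handed in: the bowl was pushed to about 2 mm from the plate's centre by camera measurement, the tare key was pressed to its stop (peak about 11.5 N) and released, and the arm is withdrawn; the hand-in returned no verdict.

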